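# Slide the little pot through the gap on to the hob

### The job

Push the small blue lidded pot along the worktop, through the narrow gap between the white kitchen scale and the wooden chopping block, and on to the hob until its whole base stands inside the white ring. Only push against the pot's side with the fingers: it must stay flat on the worktop, never be lifted or tipped, and its lid and knob must not be touched. Leave everything else where it stands and finish with the hand clear of the pot.

Things in the scene. Friction and masses are not known exactly. Their poses are not given: they have to be found in the camera images.
- pot: Small round blue pot with fixed lid, loose, 0.45 kg (varies by a third), slides on its flat base with friction. Upright cylinder of diameter 100 mm; side wall 34 mm high; too wide to grasp round its side. Origin: centre of the underside; z up. It starts on one side of the gap (y about +0.25 or -0.25), the hob on the other.
- lid: The pot's steel lid with a black knob in its middle, fast to the pot: lid diameter 88 mm, from 34 to 40 mm above the pot's underside; knob diameter 22 mm, its top at 56 mm. Origin on the pot's axis, 34 mm above its underside. It must not be touched.
- gap: White kitchen scale (robot side) and brown chopping block (far side), both fixed, with a gap between them. Origin: middle of the gap, on the worktop. The gap runs along the body's y, 110 mm wide (faces at x = -55 and +55) and 100 mm long (y = -50 to 50); corners rounded, radius 20. Scale: x -215 to -55, 40 mm high. Block: x 55 to 255, 45 mm high. Turned up to 0.2 rad.
- hob: Black glass hob plate 200 x 200 mm, flush with the worktop (a pot slides on to it without any step), with a white ring in its middle of inner diameter 140 mm, outer 148 mm. Origin: the centre of the ring, on the worktop.
- beaker: Clear plastic measuring beaker, diameter 84 mm, 115 mm high; bystander. Origin: centre of its underside.
- mug: White mug, diameter 80 mm, 85 mm high; bystander. Origin: centre of its underside.
- ladle: Steel serving spoon 200 mm long, lying roughly along y at the far edge; bystander.
- pastry_brush: Red pastry brush 170 mm long, lying roughly along y at the far edge; bystander.
- ramekin: Small blue ceramic ramekin, diameter 76 mm, 40 mm high; bystander. Origin: centre of its underside.
- nozzle_a: Steel piping nozzle, a cone of foot diameter 25 mm, 34 mm high, standing on the chopping block about 200 mm from the middle of the gap; bystander. Origin: centre of its underside.
- nozzle_b: A second such piping nozzle on the chopping block; bystander. Origin: centre of its underside.

How it is judged (in metres and radians):
On the way:
1. the pot is inside the gap, between the scale and the chopping block (x of pot in the frame of gap between -0.012 and 0.012 m and y of pot in the frame of gap between -0.03 and 0.03 m), for 0.1 s.
At the end, for the whole second after the job is handed in: The pot has come through the gap and stands flat, at rest and untouched on the hob with its whole base inside the white ring (centre within 20 mm of the ring's centre) (horizontal distance between pot and hob below 0.02 m and height (world z) of pot below 0.004 m and angle between pot's own z axis and vertical below 0.05 rad and linear speed of pot below 0.01 m/s).
It fails at once if the pot is lifted (height (world z) of pot above 0.008 m).
It fails at once if the pot is tipped (angle between pot's own z axis and vertical above 0.15 rad).
It fails at once if the pot's lid or knob is touched (contact force between any of the arm, the fingers and lid above 0.5 N).
It fails at once if another thing is displaced (more than 20 mm) (distance of any of beaker, mug, ladle, pastry_brush, ramekin, nozzle_a, nozzle_b from where it was at the start of the episode above 0.02 m).
It also fails if it takes over 64 s, if anything falls off the work surface, if the arm or the gripper's body presses on something with over 40 N, if the wrist force passes 120 N, or if a joint passes its speed limit or range.

### The arm

A 6-joint arm with a two-finger parallel gripper is mounted at the origin on the work surface. World frame = base frame: x ahead of the robot, y to its left, z up, the work surface at z = 0. Lengths are in m, angles in degrees, forces in N, time in s.
With the tool pointing down it reaches from about 0.375 to 0.9 m from the base axis. Payload 3.1 kg.
Tool frame: the origin (TCP) lies on the centre line of the jaws, within the pads' length; the fingertips stand 25 mm ahead of it and the grasp point (between the pads) lies 6 mm ahead of it; z points along the fingers, y is the line along which they close (so a half turn about z gives the same grasp; the last joint's range is limited). The gripper opens to 87 mm and grips with 3 to 60 N. Pads are 19 mm wide; open, the fingers measure 117 mm over their backs; the gripper's body (75 mm by 190 mm) begins 51 mm behind the grasp point.
Start: joints at [-73.367, 30.224, 82.088, -0, 67.689, -10.227], TCP at [0.282, -0.558, 0.248] pointing down, gripper open.
Joint ranges: [-176.69, 176.69], [-43.24, 126.21], [12.49, 139.97], [-82, 262], [0, 151.66], [-163.58, 163.58]. Speed limits (degrees/s): [159.86, 159.86, 180, 180, 180, 180].

### API

Orientations are given as a 3x3 rotation matrix whose columns are the frame's x, y, z axes.
In Python, from rig import read_state, capture, camera_params, hand_in gives the robot as it stands.
- The arm moves only by the tool apply_moves, never from a script. Its argument "rows" is a list of rows, each an object of numbers: "x", "y", "z": the shift along the tool's x, y, z in mm; "rx", "ry", "rz": the turn, a rotation vector about the tool's x, y, z in units of 6 degrees (1.0 is 6 degrees); "claw": the closure in counts, from 0 (fully open) to 255 (shut). A call has 1 to 10 rows; each row is the pose to reach, as a shift and turn from the pose commanded when the call began, along the tool's axes at that moment; what a row does not reach only later rows make up. A row lasts 1/8 s, in which the tool goes at most 62.5 mm and 10.7 degrees, less where a joint would pass 70% of its speed; a pose out of reach is approached as far as the arm can. A call with a gripper value outside its range is refused whole. The fingers move at their own pace and stop on an object; the grip force is fixed at half the most. Time passes only in rows, so rows that repeat a pose let the fingers close. It gives the time, the measured TCP pose, the force, the opening and the grip force at its end, in the units of the state.
- read_state(): the state, without advancing time (a new reading comes with each control period).
- capture(name): name is "side" or "top"; returns (picture, depth): 400x640x3 uint8, red, green, blue; 400x640 float32, m along the optical axis (not along the pixel's ray), 0 where there is no reading.
- camera_params(name): a dict with "fx", "fy", "cx", "cy" (pixels), "D" ([k1, k2, p1, p2, k3] as OpenCV has them; the pictures are not rectified), "xyz" and "orientation" of the camera in the world. Camera axes: x right, y up, looking along -z (the intrinsics and any distortion apply to the point x, -y, -z); pixel columns grow to the right and rows downward; lengths in m; the calibration is good to about 2 mm. A picture is of the moment at which its call begins. camera_params takes no time and is no camera call.
- hand_in(): hands the job in; it is judged then, once.
The state is a dict: "time_s": time; "joint_positions": joint angles; "qvel": joint speeds; "tau": joint torques, N m; "position": TCP position; "tcp_rot": TCP orientation; "force": force on the tool from outside, world axes, zero at the start; "moment": the same for the moment, N m; "opening": opening from 0.0 (shut) to 1.0 (fully open); "grasp_force": force on a finger pad.
Only numpy, scipy, OpenCV 4.12 (cv2) and the standard library are available. Lean on these libraries where they do the work, as an engineer would, in place of code of your own. Each camera call takes 0.05 s, during which the arm holds its last target. There are 200 camera calls.

## Working session

There is one attempt and no reset: what is moved stays moved. The work goes in short steps, Python scripts to look and compute and a tool call to move; the robot and the scene stay as the last step left them, time stands still between calls to the robot, and variables do not carry over. Pictures are saved under pics/ and viewed, at most 10 in all, crops included, and the job is handed in when it is done.

Besides the shell and the picture viewer there is one more tool, called after "Call:" as a command line: name --argument value ..., lists and objects as JSON in quotes. apply_moves: Moves the arm, as the interface text tells. Its arguments: {"type":"object","properties":{"rows":{"type":"array"}},"required":["rows"]}

```bash
mkdir -p pics; python3 - <<'E'
from rig import *
import cv2,numpy as np
s=read_state();print(s['time_s'],s['position'],np.round(s['tcp_rot'],3).tolist(),s['opening'])
for n in('top','side'):
    p,d=capture(n);cv2.imwrite(f'pics/{n}0.png',p[:,:,::-1]);np.save(f'pics/{n}0.npy',d);print(n,camera_params(n))
E
```

```text
0.0 [ 0.28220727 -0.55688592  0.24657507] [[0.892, 0.452, -0.001], [0.452, -0.892, 0.002], [0.0, -0.002, -1.0]] 1.0026677313711678
top {'fx': 441.0870218908066, 'fy': 441.0870218908066, 'cx': 323.0475620818335, 'cy': 210.2427197041312, 'D': array([0.03556649, 0.        , 0.        , 0.        , 0.        ]), 'xyz': array([3.92857193e-01, 1.20017815e-03, 1.47701173e+00]), 'orientation': array([[-8.78794217e-04,  9.89307568e-01, -1.45841569e-01],
       [-9.99898889e-01,  1.20061179e-03,  1.41693463e-02],
       [ 1.41929406e-02,  1.45839274e-01,  9.89206483e-01]])}
side {'fx': 406.29330184977283, 'fy': 406.29330184977283, 'cx': 316.9340343480868, 'cy': 195.45968929190846, 'D': array([-0.04641966,  0.        ,  0.        ,  0.        ,  0.        ]), 'xyz': array([0.42647528, 1.17543901, 0.83794351]), 'orientation': array([[-0.98888407,  0.0607779 , -0.13569945],
       [-0.14664534, -0.54943989,  0.82256365],
       [-0.024565  ,  0.83331978,  0.55224515]])}
```

View pics/top0.png

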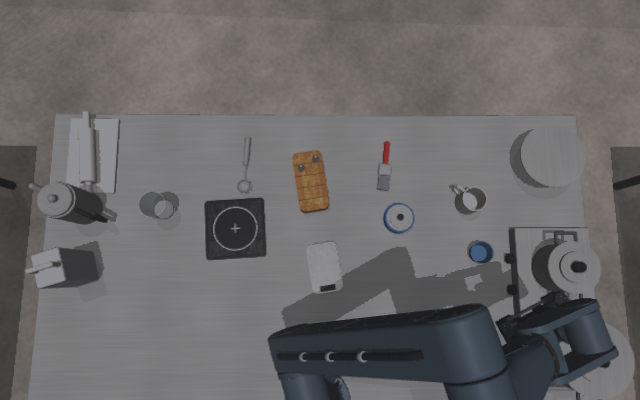

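View pics/side0.png

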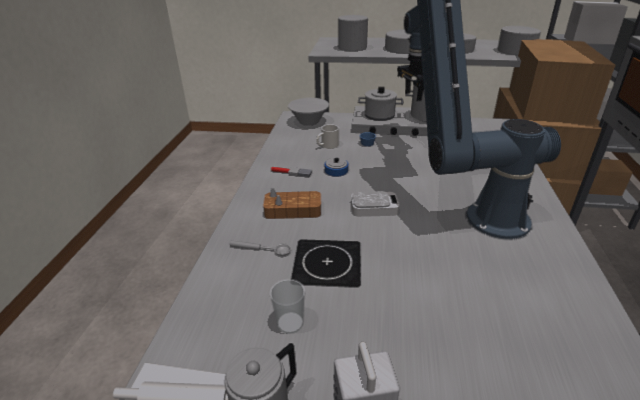

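Top view: pot at about (399,218), block (311,181), scale (325,267), ring centre (235,229). I'll enlarge to read these more precisely.

```bash
cat > h.py <<'E'
from rig import *
import cv2,numpy as np
def ray(n,uv):
    c=camera_params(n);K=np.array([[c['fx'],0,c['cx']],[0,c['fy'],c['cy']],[0,0,1]])
    u=cv2.undistortPoints(np.array(uv,float).reshape(-1,1,2),K,c['D']).reshape(-1,2)
    return c['xyz'],np.c_[u[:,0],-u[:,1],-np.ones(len(u))]@np.array(c['orientation']).T
def onz(n,uv,z):
    o,r=ray(n,uv);return o+r*((z-o[2])/r[:,2])[:,None]
def tri(a,b):  # top pixel a, side pixel b -> point, miss
    o1,r1=ray('top',[a]);o2,r2=ray('side',[b]);A=np.c_[r1[0],-r2[0]]
    t=np.linalg.lstsq(A,o2-o1,rcond=None)[0];p=o1+r1[0]*t[0];q=o2+r2[0]*t[1]
    return (p+q)/2,np.linalg.norm(p-q)
def depthpts(n,d):
    v,u=np.mgrid[0:400,0:640];o,r=ray(n,np.c_[u.ravel(),v.ravel()])
    return (o+r*(d.reshape(-1,1)/1.0)).reshape(400,640,3) # rays have unit depth
E
python3 - <<'E'
from h import *
t=cv2.imread('pics/top0.png');s=cv2.imread('pics/side0.png')
a=cv2.resize(t[145:300,280:430],None,fx=5,fy=5,interpolation=cv2.INTER_CUBIC)[:,:]
a=cv2.resize(t[145:300,275:425],None,fx=3.8,fy=3.8,interpolation=cv2.INTER_CUBIC)
cv2.imwrite('pics/c1.png',cv2.convertScaleAbs(a,alpha=1.5))
b=cv2.resize(s[145:290,230:410],None,fx=4,fy=4,interpolation=cv2.INTER_CUBIC)
cv2.imwrite('pics/c2.png',cv2.convertScaleAbs(b,alpha=1.5))
P=depthpts('top',np.load('pics/top0.npy'))
for n,(u,v) in dict(pot=(392,218),knob=(400,217),block=(311,195),scale=(325,262),table=(280,200),hob=(235,229)).items(): print(n,P[v,u].round(4))
E
```

```text
pot [ 0.5799 -0.2471  0.0349]
knob [ 0.5807 -0.27    0.0538]
block [0.6561 0.0205 0.0378]
scale [ 0.4354 -0.0255  0.0402]
table [ 0.6466  0.1265 -0.0063]
hob [0.5466 0.2747 0.0019]
```

View pics/c1.png

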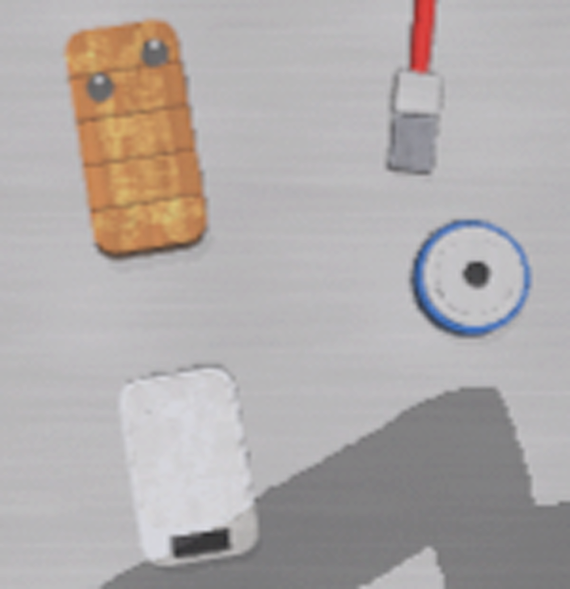

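View pics/c2.png

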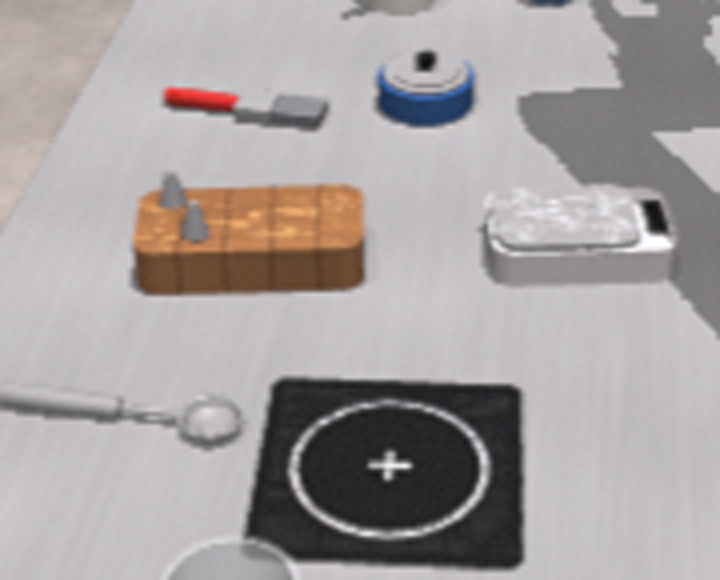

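Crop c1 (x3.8, offset 275,145): knob (476,274), pot rim circle x 414–530, block left edge (67,40)–(97,240), right edge (178,30)–(206,230), near edge about (105,250)–(203,236); scale far edge (128,385)–(235,367), left (120,400)–(148,555), right (240,385)–(257,540). Crop c2 (x4, offset 230,145): knob (426,60), cross (390,466).

```bash
python3 - <<'E'
from h import *
T=lambda *p:[((x+.5)/3.8+275-.5,(y+.5)/3.8+145-.5) for x,y in p]
S=lambda *p:[((x+.5)/4+230-.5,(y+.5)/4+145-.5) for x,y in p]
t=cv2.imread('pics/top0.png');D=np.load('pics/top0.npy');P=depthpts('top',D)
# knob at its top
print('knob tri',tri(T((476,272))[0],S((426,54))[0]),'plane',onz('top',T((476,274)),.056),onz('side',S((426,54)),.056))
# blue rim ellipse at z=.034
hsv=cv2.cvtColor(t,cv2.COLOR_BGR2HSV)
m=np.zeros(t.shape[:2],np.uint8);sub=hsv[195:240,375:425];m[195:240,375:425]=((sub[...,1]>110)&(sub[...,0]>95)&(sub[...,0]<125))*255
c=max(cv2.findContours(m,0,1)[0],key=cv2.contourArea);w=onz('top',c.reshape(-1,2),.034)[:,:2].astype(np.float32)
print('pot circ',cv2.minEnclosingCircle(w), cv2.fitEllipse(w))
# ring / hob
g=cv2.cvtColor(t,cv2.COLOR_BGR2GRAY)
m=np.zeros_like(g);m[190:265,200:270]=(g[190:265,200:270]<60)*255
c=max(cv2.findContours(m,0,1)[0],key=cv2.contourArea);w=onz('top',c.reshape(-1,2),0)[:,:2].astype(np.float32)
print('hob',cv2.minAreaRect(w),'cross tri',tri((235,229),S((390,466))[0]),onz('top',[(235,229)],0),onz('side',S((390,466)),0))
# gap bodies
for n,z,r in(('block',.045,(145,218,285,335)),('scale',.040,(235,300,300,350))):
    a,b,c0,d=r;m=np.zeros_like(g)
    if n=='block': m[a:b,c0:d]=((hsv[a:b,c0:d,1]>90))*255
    else: m[a:b,c0:d]=(P[a:b,c0:d,2]>.024)*255
    m=cv2.morphologyEx(m,2,np.ones((3,3)))
    c=max(cv2.findContours(m,0,1)[0],key=cv2.contourArea);w=onz('top',c.reshape(-1,2),z)[:,:2].astype(np.float32);print(n,cv2.minAreaRect(w))
print('block edges',onz('top',T((67,40),(97,240),(178,30),(206,230),(105,252),(203,238),(75,35),(170,20)),.045).round(4)[:,:2].tolist())
print('scale edges',onz('top',T((128,385),(235,367),(120,400),(148,555),(240,385),(257,540)),.04).round(4)[:,:2].tolist())
# side cross-check: block near-end top/bottom faces
print('side block right end',onz('side',S((363,190),(363,245)),.045)[:,:2],'scale left',onz('side',S((485,205),(490,245)),.04)[:,:2])
for n,(u,v) in dict(mug=(470,202),ram=(481,252),beak=(158,206)).items(): print(n,P[v,u].round(3))
E
```

```text
knob tri (array([ 0.58242998, -0.26946113,  0.05516143]), np.float64(0.0014133473092137285)) plane [[ 0.58130229 -0.26924528  0.056     ]] [[ 0.58154554 -0.26777722  0.056     ]]
pot circ ((0.5810397863388062, -0.2681797742843628), 0.04877665266394615) ((0.5820353031158447, -0.2695271968841553), (0.09358721226453781, 0.09455396234989166), 24.676166534423828)
hob ((0.550611674785614, 0.2750306725502014), (0.1970643699169159, 0.19682390987873077), 3.8029580116271973) cross tri (array([ 0.54836174,  0.2754268 , -0.00160909]), np.float64(0.0028714577846432093)) [[0.54675144 0.2750508  0.        ]] [[ 5.49574741e-01  2.77031492e-01 -1.11022302e-16]]
block ((0.7035262584686279, 0.022690366953611374), (0.20029792189598083, 0.09864166378974915), 9.188260078430176)
scale ((0.4185386002063751, -0.023928433656692505), (0.1584695428609848, 0.09915631264448166), 9.172887802124023)
block edges [[0.7897, 0.0833], [0.612, 0.0558], [0.7991, -0.0142], [0.6209, -0.0384], [0.6016, 0.0488], [0.6139, -0.0358], [0.7942, 0.0763], [0.8081, -0.0072]]
scale edges [[0.4873, 0.0286], [0.5027, -0.0631], [0.4745, 0.0354], [0.3443, 0.0112], [0.4873, -0.0673], [0.3566, -0.0808]]
side block right end [[ 0.61224152 -0.02835645]
 [ 0.60026856  0.05650469]] scale left [[ 0.50265618 -0.02367718]
 [ 0.49363278  0.03733714]]
mug [ 0.638 -0.517  0.007]
ram [ 0.47  -0.546  0.003]
beak [0.624 0.533 0.002]
```

Call:
apply_moves --rows '[{"x": 47,"y": -7,"z": 0,"rz": -1.5,"claw": 108},{"x": 94,"y": -14,"z": 0,"rz": -3,"claw": 108},{"x": 141,"y": -20,"z": 0,"rz": -4.5,"claw": 108},{"x": 188,"y": -27,"z": 0,"rz": -6,"claw": 108},{"x": 235,"y": -34,"z": 0,"rz": -7.5,"claw": 108},{"x": 282,"y": -41,"z": 0,"rz": -9,"claw": 108},{"x": 329,"y": -48,"z": 0,"rz": -10.5,"claw": 108},{"x": 376,"y": -54,"z": 0,"rz": -12.05,"claw": 108},{"x": 376,"y": -54,"z": 0,"rz": -12.05,"claw": 108},{"x": 376,"y": -54,"z": 0,"rz": -12.05,"claw": 108}]'

```text
validation failed for argument at $.ro...
```

Call:
apply_moves --rows '[{"x": 47,"y": -7,"z": 0,"rx": 0,"ry": 0,"rz": -1.5,"claw": 108},{"x": 94,"y": -14,"z": 0,"rx": 0,"ry": 0,"rz": -3,"claw": 108},{"x": 141,"y": -20,"z": 0,"rx": 0,"ry": 0,"rz": -4.5,"claw": 108},{"x": 188,"y": -27,"z": 0,"rx": 0,"ry": 0,"rz": -6,"claw": 108},{"x": 235,"y": -34,"z": 0,"rx": 0,"ry": 0,"rz": -7.5,"claw": 108},{"x": 282,"y": -41,"z": 0,"rx": 0,"ry": 0,"rz": -9,"claw": 108},{"x": 329,"y": -48,"z": 0,"rx": 0,"ry": 0,"rz": -10.5,"claw": 108},{"x": 376,"y": -54,"z": 0,"rx": 0,"ry": 0,"rz": -12.05,"claw": 108},{"x": 376,"y": -54,"z": 0,"rx": 0,"ry": 0,"rz": -12.05,"claw": 108},{"x": 376,"y": -54,"z": 0,"rx": 0,"ry": 0,"rz": -12.05,"claw": 108}]'

```text
time_s: 1.35
position: [0.5928, -0.3394, 0.2469]
tcp_rot: [[-0.159, 0.987, -0.002], [0.987, 0.159, 0.0], [0.001, -0.002, -1.0]]
force: [-0.7, 0.4, 0.7]
opening: 0.577
grasp_force: 0.0
```

Call:
apply_moves --rows '[{"x": 0,"y": 0,"z": 40,"rx": 0,"ry": 0,"rz": 0,"claw": 108},{"x": 0,"y": 0,"z": 80,"rx": 0,"ry": 0,"rz": 0,"claw": 108},{"x": 0,"y": 0,"z": 120,"rx": 0,"ry": 0,"rz": 0,"claw": 108},{"x": 0,"y": 0,"z": 155,"rx": 0,"ry": 0,"rz": 0,"claw": 108},{"x": 0,"y": 0,"z": 185,"rx": 0,"ry": 0,"rz": 0,"claw": 108},{"x": 0,"y": 0,"z": 203,"rx": 0,"ry": 0,"rz": 0,"claw": 108},{"x": 0,"y": 0,"z": 213,"rx": 0,"ry": 0,"rz": 0,"claw": 108},{"x": 0,"y": 0,"z": 213,"rx": 0,"ry": 0,"rz": 0,"claw": 108}]'

```text
time_s: 2.35
position: [0.5931, -0.3398, 0.0344]
tcp_rot: [[-0.158, 0.987, -0.0], [0.987, 0.158, 0.0], [0.0, -0.0, -1.0]]
force: [0.0, 0.3, 0.5]
opening: 0.582
grasp_force: 0.0
```

```bash
python3 - <<'E'
from h import *
print(read_state()['position'],read_state()['force'])
t,_=capture('top');s,_=capture('side')
a=cv2.resize(t[150:270,340:500,::-1],None,fx=4,fy=4,interpolation=cv2.INTER_CUBIC)[:, :]
b=cv2.resize(s[110:220,290:450,::-1],None,fx=4,fy=4,interpolation=cv2.INTER_CUBIC)
cv2.imwrite('pics/d.png',cv2.resize(cv2.convertScaleAbs(np.vstack([a,b]),alpha=1.5),None,fx=.64,fy=.64,interpolation=cv2.INTER_AREA))
E
```

```text
[ 0.59310322 -0.33983461  0.03443417] [0.00660854 0.33818612 0.5387713 ]
```

View pics/d.png

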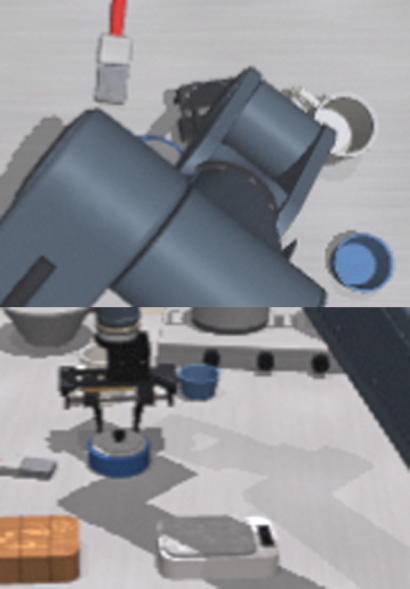

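Pot and fingers seen in the side view: fingers stand behind the pot, centred on the knob, clear of the mug. Begin pushing.

Call:
apply_moves --rows '[{"x": 7,"y": 0,"z": 2,"rx": 0,"ry": 0,"rz": 0,"claw": 108},{"x": 13,"y": 0,"z": 2,"rx": 0,"ry": 0,"rz": 0,"claw": 108},{"x": 18,"y": 0,"z": 2,"rx": 0,"ry": 0,"rz": 0,"claw": 108},{"x": 23,"y": 0,"z": 2,"rx": 0,"ry": 0,"rz": 0,"claw": 108},{"x": 31,"y": 0.7,"z": 2,"rx": 0,"ry": 0,"rz": 0,"claw": 108},{"x": 39,"y": 1.5,"z": 2,"rx": 0,"ry": 0,"rz": 0,"claw": 108},{"x": 47,"y": 2.3,"z": 2,"rx": 0,"ry": 0,"rz": 0,"claw": 108},{"x": 55,"y": 3.1,"z": 2,"rx": 0,"ry": 0,"rz": 0,"claw": 108},{"x": 63,"y": 3.9,"z": 2,"rx": 0,"ry": 0,"rz": 0,"claw": 108},{"x": 71,"y": 4.7,"z": 2,"rx": 0,"ry": 0,"rz": 0,"claw": 108}]'

```text
time_s: 3.7
position: [0.587, -0.2685, 0.0328]
tcp_rot: [[-0.159, 0.987, 0.001], [0.987, 0.159, -0.001], [-0.001, 0.001, -1.0]]
force: [0.4, -5.0, 2.5]
opening: 0.579
grasp_force: 2.2
```

```bash
cat >> h.py <<'E'
G=np.array([.551,-.002]);X=np.array([.9871,.1595]);Y=np.array([-.1595,.9871])
def look():  # pot rim (side view, blue wall) + TCP in gap frame
    s,_=capture('side');hsv=cv2.cvtColor(s,cv2.COLOR_RGB2HSV)
    st=read_state();p=st['position'][:2]-G;print('tcp local',p@X,p@Y,st['position'][2],'F',np.round(st['force'],1))
    m=((hsv[...,0]>100)&(hsv[...,0]<122)&(hsv[...,1]>150)).astype(np.uint8)
    n,_,S,_=cv2.connectedComponentsWithStats(m)
    for x,y,w,h,a in S[1:]:
        if a>60:
            L,R=onz('side',[(x-.5,y+h/2),(x+w-.5,y+h/2)],.017)[:,:2]
            b=onz('side',[(x+w/2-.5,y+h-.5)],0)[0,:2]; l=(b-G); print('blob',(x,y,w,h,a),'width',np.linalg.norm(L-R).round(4),'front foot world',b.round(4),'local',l@X,l@Y)
    return s
E
python3 - <<'E'
from h import *
s=look();cv2.imwrite('pics/e.png',cv2.resize(s[120:230,270:430,::-1],None,fx=4,fy=4,interpolation=cv2.INTER_CUBIC))
E
```

```text
tcp local -0.006996739343068112 -0.267348791563724 0.03272716949676303 F [ 2.  -4.1  3.4]
blob (np.int32(325), np.int32(172), np.int32(23), np.int32(11), np.int32(139)) width 0.0899 front foot world [ 0.5716 -0.1717] local -0.006761370572302008 -0.17084188148236623
```

View pics/e.png

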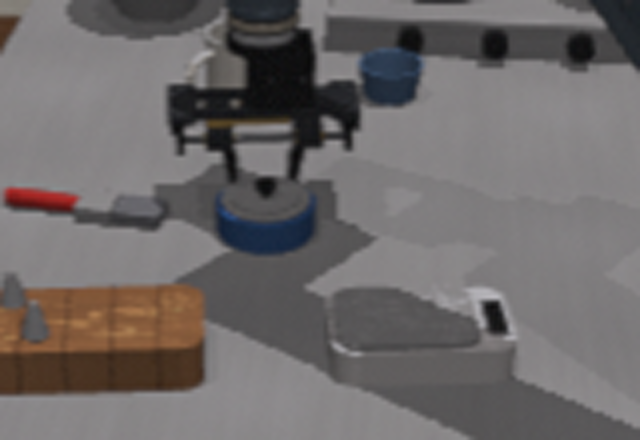

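The pot sits centred in the fingers (knob at crop (266,183)). Keep going.

Call:
apply_moves --rows '[{"x": 9,"y": 1,"z": 0,"rx": 0,"ry": 0,"rz": 0,"claw": 108},{"x": 18,"y": 2,"z": 0,"rx": 0,"ry": 0,"rz": 0,"claw": 108},{"x": 27,"y": 3,"z": 0,"rx": 0,"ry": 0,"rz": 0,"claw": 108},{"x": 36,"y": 4,"z": 0,"rx": 0,"ry": 0,"rz": 0,"claw": 108},{"x": 45,"y": 5,"z": 0,"rx": 0,"ry": 0,"rz": 0,"claw": 108},{"x": 54,"y": 6,"z": 0,"rx": 0,"ry": 0,"rz": 0,"claw": 108},{"x": 63,"y": 7,"z": 0,"rx": 0,"ry": 0,"rz": 0,"claw": 108},{"x": 72,"y": 7,"z": 0,"rx": 0,"ry": 0,"rz": 0,"claw": 108},{"x": 81,"y": 7,"z": 0,"rx": 0,"ry": 0,"rz": 0,"claw": 108},{"x": 90,"y": 7,"z": 0,"rx": 0,"ry": 0,"rz": 0,"claw": 108}]'

```text
time_s: 5.0
position: [0.5795, -0.1783, 0.0327]
tcp_rot: [[-0.159, 0.987, 0.001], [0.987, 0.159, -0.0], [-0.0, 0.001, -1.0]]
force: [1.2, -5.5, 2.5]
opening: 0.577
grasp_force: 2.5
```

```bash
python3 - <<'E'
from h import *
s=look();cv2.imwrite('pics/f.png',cv2.resize(s[130:240,270:430,::-1],None,fx=5,fy=5,interpolation=cv2.INTER_CUBIC))
E
```

```text
tcp local -0.00023778495779682717 -0.17706753209122905 0.03260778371107204 F [ 1.8 -2.9  3.1]
blob (np.int32(323), np.int32(184), np.int32(25), np.int32(11), np.int32(149)) width 0.0933 front foot world [ 0.5661 -0.0865] local 0.0014134618363074029 -0.08585255105201746
```

View pics/f.png

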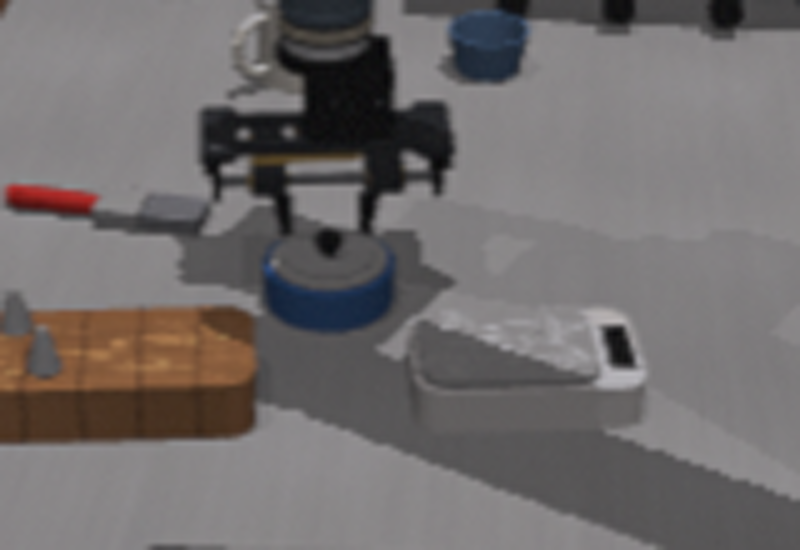

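Pot lined up with the gap (pot foot at crop x≈330, gap between 257 and 410). Straight on.

Call:
apply_moves --rows '[{"x": 8,"y": 0,"z": 0,"rx": 0,"ry": 0,"rz": 0,"claw": 108},{"x": 16,"y": 0,"z": 0,"rx": 0,"ry": 0,"rz": 0,"claw": 108},{"x": 24,"y": 0,"z": 0,"rx": 0,"ry": 0,"rz": 0,"claw": 108},{"x": 32,"y": 0,"z": 0,"rx": 0,"ry": 0,"rz": 0,"claw": 108},{"x": 40,"y": 0,"z": 0,"rx": 0,"ry": 0,"rz": 0,"claw": 108},{"x": 48,"y": 0,"z": 0,"rx": 0,"ry": 0,"rz": 0,"claw": 108},{"x": 56,"y": 0,"z": 0,"rx": 0,"ry": 0,"rz": 0,"claw": 108},{"x": 64,"y": 0,"z": 0,"rx": 0,"ry": 0,"rz": 0,"claw": 108},{"x": 72,"y": 0,"z": 0,"rx": 0,"ry": 0,"rz": 0,"claw": 108},{"x": 80,"y": 0,"z": 0,"rx": 0,"ry": 0,"rz": 0,"claw": 108}]'

```text
time_s: 6.3
position: [0.5665, -0.0994, 0.0326]
tcp_rot: [[-0.159, 0.987, -0.0], [0.987, 0.159, -0.0], [-0.0, -0.0, -1.0]]
force: [1.7, -5.1, 3.5]
opening: 0.575
grasp_force: 2.6
```

```bash
python3 - <<'E'
from h import *
s=look();cv2.imwrite('pics/g.png',cv2.resize(s[140:250,250:410,::-1],None,fx=5,fy=5,interpolation=cv2.INTER_CUBIC))
E
```

```text
tcp local -0.0005094015073398967 -0.0973552379869558 0.03252434556594157 F [ 1.5 -3.8  2.5]
blob (np.int32(324), np.int32(196), np.int32(26), np.int32(12), np.int32(162)) width 0.0926 front foot world [ 0.5515 -0.0034] local 0.0002802513287261797 -0.0014911668981919643
```

View pics/g.png

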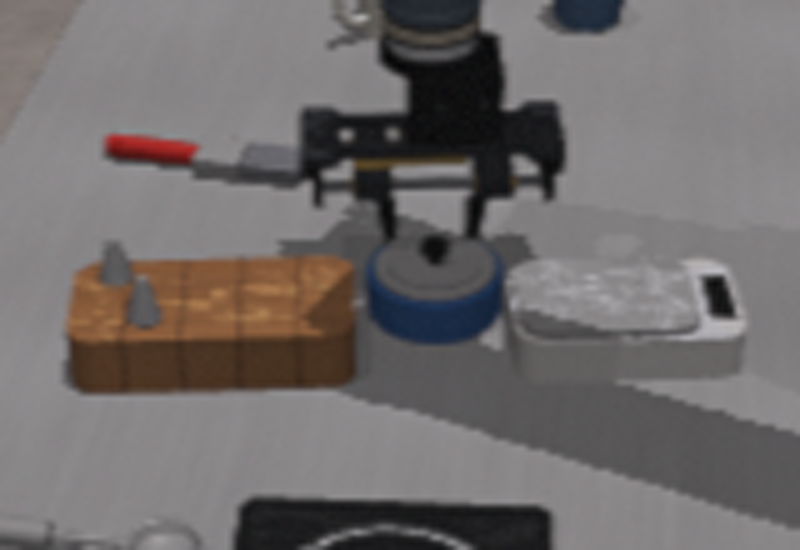

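Pot centred in the gap mouth (foot crop x≈435, walls 355 and 512), no wall contact.

Call:
apply_moves --rows '[{"x": 8,"y": 0,"z": 0,"rx": 0,"ry": 0,"rz": 0,"claw": 108},{"x": 16,"y": 0,"z": 0,"rx": 0,"ry": 0,"rz": 0,"claw": 108},{"x": 24,"y": 0,"z": 0,"rx": 0,"ry": 0,"rz": 0,"claw": 108},{"x": 32,"y": 0,"z": 0,"rx": 0,"ry": 0,"rz": 0,"claw": 108},{"x": 40,"y": 0,"z": 0,"rx": 0,"ry": 0,"rz": 0,"claw": 108},{"x": 48,"y": 0,"z": 0,"rx": 0,"ry": 0,"rz": 0,"claw": 108},{"x": 54,"y": 0,"z": 0,"rx": 0,"ry": 0,"rz": 0,"claw": 108},{"x": 62,"y": 0,"z": 0,"rx": 0,"ry": 0,"rz": 0,"claw": 108},{"x": 70,"y": 0,"z": 0,"rx": 0,"ry": 0,"rz": 0,"claw": 108},{"x": 78,"y": 0,"z": 0,"rx": 0,"ry": 0,"rz": 0,"claw": 108}]'

```text
time_s: 7.6
position: [0.5538, -0.0225, 0.0325]
tcp_rot: [[-0.159, 0.987, -0.001], [0.987, 0.159, -0.0], [0.0, -0.001, -1.0]]
force: [0.1, -5.4, 3.6]
opening: 0.577
grasp_force: 2.7
```

```bash
python3 -c "from h import *;look()"
```

```text
tcp local -0.0006558095626337625 -0.01957952214439831 0.03248554281739982 F [ 1.4 -3.   2.8]
blob (np.int32(325), np.int32(207), np.int32(27), np.int32(14), np.int32(180)) width 0.0922 front foot world [0.5382 0.0723] local -0.000758959162903144 0.07542872935564535
```

Call:
apply_moves --rows '[{"x": 8,"y": 0,"z": 0,"rx": 0,"ry": 0,"rz": 0,"claw": 108},{"x": 17,"y": 0,"z": 0,"rx": 0,"ry": 0,"rz": 0,"claw": 108},{"x": 26,"y": 0,"z": 0,"rx": 0,"ry": 0,"rz": 0,"claw": 108},{"x": 35,"y": 0,"z": 0,"rx": 0,"ry": 0,"rz": 0,"claw": 108},{"x": 44,"y": 0,"z": 0,"rx": 0,"ry": 0,"rz": 0,"claw": 108},{"x": 53,"y": 0,"z": 0,"rx": 0,"ry": 0,"rz": 0,"claw": 108},{"x": 62,"y": 0,"z": 0,"rx": 0,"ry": 0,"rz": 0,"claw": 108},{"x": 71,"y": 0,"z": 0,"rx": 0,"ry": 0,"rz": 0,"claw": 108},{"x": 80,"y": 0,"z": 0,"rx": 0,"ry": 0,"rz": 0,"claw": 108},{"x": 88,"y": 0,"z": 0,"rx": 0,"ry": 0,"rz": 0,"claw": 108}]'

```text
time_s: 8.9
position: [0.5395, 0.0642, 0.0325]
tcp_rot: [[-0.159, 0.987, -0.002], [0.987, 0.159, -0.0], [0.0, -0.002, -1.0]]
force: [2.0, -5.5, 2.9]
opening: 0.579
grasp_force: 2.8
```

```bash
python3 -c "from h import *;look()"
```

```text
tcp local -0.0009944510223040917 0.06821765063764071 0.03244155372374775 F [ 1.2 -2.6  2.7]
blob (np.int32(326), np.int32(224), np.int32(28), np.int32(14), np.int32(192)) width 0.0902 front foot world [0.524  0.1621] local -0.0005108537787426661 0.16630350756525222
```

Call:
apply_moves --rows '[{"x": 8,"y": 1.5,"z": 0,"rx": 0,"ry": 0,"rz": 0,"claw": 108},{"x": 16,"y": 3.5,"z": 0,"rx": 0,"ry": 0,"rz": 0,"claw": 108},{"x": 24,"y": 6,"z": 0,"rx": 0,"ry": 0,"rz": 0,"claw": 108},{"x": 32,"y": 8.5,"z": 0,"rx": 0,"ry": 0,"rz": 0,"claw": 108},{"x": 40,"y": 11,"z": 0,"rx": 0,"ry": 0,"rz": 0,"claw": 108},{"x": 48,"y": 13.5,"z": 0,"rx": 0,"ry": 0,"rz": 0,"claw": 108},{"x": 56,"y": 16,"z": 0,"rx": 0,"ry": 0,"rz": 0,"claw": 108},{"x": 64,"y": 18.5,"z": 0,"rx": 0,"ry": 0,"rz": 0,"claw": 108},{"x": 72,"y": 21,"z": 0,"rx": 0,"ry": 0,"rz": 0,"claw": 108},{"x": 80,"y": 23.5,"z": 0,"rx": 0,"ry": 0,"rz": 0,"claw": 108}]'

```text
time_s: 10.2
position: [0.5482, 0.1462, 0.0323]
tcp_rot: [[-0.16, 0.987, -0.006], [0.987, 0.16, -0.002], [-0.001, -0.006, -1.0]]
force: [-1.2, -7.6, 4.8]
opening: 0.582
grasp_force: 3.6
```

```bash
python3 -c "from h import *;look()"
```

```text
tcp local 0.02122872308373055 0.14777931086538343 0.032229888977935876 F [-1.  -3.7  3.4]
blob (np.int32(319), np.int32(238), np.int32(31), np.int32(17), np.int32(243)) width 0.0952 front foot world [0.5324 0.2452] local 0.021082233518370005 0.2469634291062527
```

Call:
apply_moves --rows '[{"x": 9,"y": 2.7,"z": 0,"rx": 0,"ry": 0,"rz": 0,"claw": 108},{"x": 18,"y": 5.4,"z": 0,"rx": 0,"ry": 0,"rz": 0,"claw": 108},{"x": 27,"y": 8.1,"z": 0,"rx": 0,"ry": 0,"rz": 0,"claw": 108},{"x": 36,"y": 10.8,"z": 0,"rx": 0,"ry": 0,"rz": 0,"claw": 108},{"x": 45,"y": 13.5,"z": 0,"rx": 0,"ry": 0,"rz": 0,"claw": 108},{"x": 54,"y": 16,"z": 0,"rx": 0,"ry": 0,"rz": 0,"claw": 108},{"x": 62,"y": 18.5,"z": 0,"rx": 0,"ry": 0,"rz": 0,"claw": 108},{"x": 68,"y": 20.5,"z": 0,"rx": 0,"ry": 0,"rz": 0,"claw": 108},{"x": 72,"y": 21.5,"z": 0,"rx": 0,"ry": 0,"rz": 0,"claw": 108},{"x": 74,"y": 22,"z": 0,"rx": 0,"ry": 0,"rz": 0,"claw": 108}]'

```text
time_s: 11.5
position: [0.5583, 0.2223, 0.0322]
tcp_rot: [[-0.16, 0.987, -0.006], [0.987, 0.16, -0.002], [-0.001, -0.006, -1.0]]
force: [-0.8, -7.4, 5.4]
opening: 0.576
grasp_force: 3.7
```

```bash
python3 - <<'E'
from h import *
s=look();cv2.imwrite('pics/i.png',cv2.resize(s[190:300,250:410,::-1],None,fx=5,fy=5,interpolation=cv2.INTER_CUBIC))
E
```

```text
tcp local 0.043039013108247696 0.22042446316589037 0.032158015907189134 F [-0.7 -5.4  5. ]
blob (np.int32(311), np.int32(252), np.int32(34), np.int32(20), np.int32(279)) width 0.0997 front foot world [0.5429 0.3206] local 0.04348922461581406 0.31975221139911486
```

View pics/i.png

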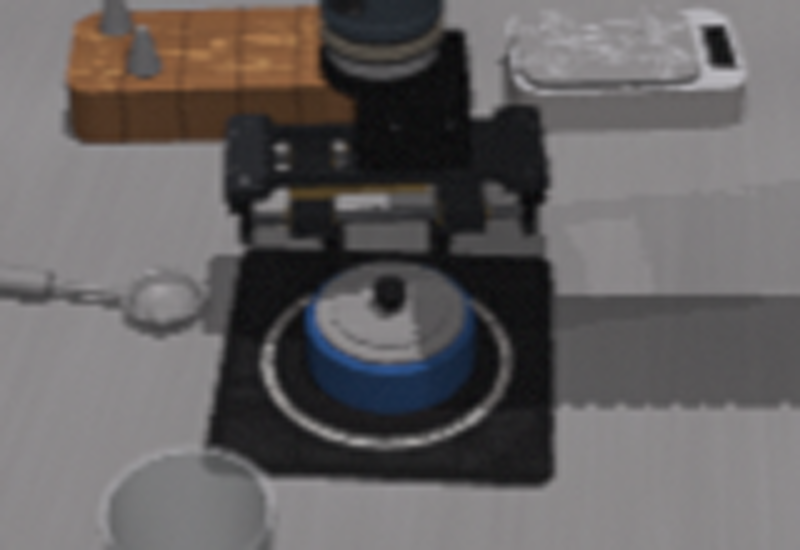

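Pot stands centred in the ring (pot x 306–475 vs. ring 262–512, front foot 410 vs. ring 440). Back off and raise the hand.

Call:
apply_moves --rows '[{"x": -8,"y": -2,"z": 0,"rx": 0,"ry": 0,"rz": 0,"claw": 108},{"x": -25,"y": -5,"z": 0,"rx": 0,"ry": 0,"rz": 0,"claw": 108},{"x": -45,"y": -10,"z": 0,"rx": 0,"ry": 0,"rz": 0,"claw": 108},{"x": -60,"y": -10,"z": -20,"rx": 0,"ry": 0,"rz": 0,"claw": 108},{"x": -60,"y": -10,"z": -60,"rx": 0,"ry": 0,"rz": 0,"claw": 108},{"x": -60,"y": -10,"z": -110,"rx": 0,"ry": 0,"rz": 0,"claw": 108},{"x": -90,"y": -10,"z": -160,"rx": 0,"ry": 0,"rz": 0,"claw": 108},{"x": -140,"y": -10,"z": -180,"rx": 0,"ry": 0,"rz": 0,"claw": 108},{"x": -180,"y": -10,"z": -180,"rx": 0,"ry": 0,"rz": 0,"claw": 108},{"x": -180,"y": -10,"z": -180,"rx": 0,"ry": 0,"rz": 0,"claw": 108}]'

```text
time_s: 12.8
position: [0.5803, 0.0407, 0.2146]
tcp_rot: [[-0.154, 0.988, 0.003], [0.988, 0.154, -0.001], [-0.001, 0.003, -1.0]]
force: [0.2, 1.1, 0.6]
opening: 0.577
grasp_force: 0.0
```

```bash
python3 - <<'E'
from h import *
look()
t,_=capture('top');hsv=cv2.cvtColor(t,cv2.COLOR_RGB2HSV)
m=((hsv[...,0]>95)&(hsv[...,0]<125)&(hsv[...,1]>110)).astype(np.uint8);m[:,:200]=0;m[:,275:]=0;m[:190]=0;m[265:]=0
c=max(cv2.findContours(m,0,1)[0],key=cv2.contourArea);w=onz('top',c.reshape(-1,2),.034)[:,:2].astype(np.float32)
print(cv2.boundingRect(c),cv2.minEnclosingCircle(w))
E
```

```text
tcp local 0.03523599232426101 0.039244473050184386 0.21389150138064847 F [-0.3  0.6  0.2]
blob (np.int32(311), np.int32(252), np.int32(34), np.int32(20), np.int32(287)) width 0.0997 front foot world [0.5429 0.3206] local 0.04348922461581406 0.31975221139911486
(219, 213, 31, 31) ((0.5465041995048523, 0.2721029222011566), 0.051031455397605896)
```

```bash
python3 -c "from rig import *;print(hand_in())"
```

```text
the job is handed in; nothing more can be done
None
```

The pot went through the gap without touching either side and now stands inside the white ring, about 5 mm from its centre by the last camera measurement. The hand is clear of it, and I handed the job in at about 13 s; no verdict came back.

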